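# Open the ratchet clamp on a garden-lamp housing

## Robot

A 6-joint arm with a two-finger parallel gripper is mounted at the origin on the work surface. World frame = base frame: x ahead of the robot, y to its left, z up, the work surface at z = 0. Lengths are in m, angles in rad, forces in N, time in s.
With the tool pointing down it reaches from about 0.4 to 0.825 m from the base axis. Payload 7 kg.
Tool frame: the origin (TCP) lies at the centre of the arm's flange, where the gripper is bolted on; the fingertips stand 178 mm ahead of it and the grasp point (between the pads) lies arm.tcp_to_grasp ahead of it (arm.tcp_to_grasp is the distance from the TCP to the grasp point, in m); z points along the fingers, y is the direction in which the jaws open and shut (so a half turn about z gives the same grasp; the last joint's range is limited). The gripper opens to 88 mm and grips with 3 to 60 N. Pads are 19 mm wide; open, the fingers measure 130 mm over their backs; the gripper's body (78 mm by 193 mm) begins 47 mm behind the grasp point.
Start: joints at [-1.023, 0.359, 0.012, 0, -1.224, -0.288], TCP at [0.173, -0.652, 0.405] pointing down, gripper open.
Joint ranges: [-3.07, 3.07], [-1.43, 2.12], [-1.02, 1.25], [-3.03, 1.67], [-3.05, -0], [-3.03, 3.03]. Speed limits (rad/s): [2.39, 2.39, 3.01, 3.14, 3.14, 3.14].

## Interface

Orientations are given as [roll, pitch, yaw] about the fixed x, y, z axes, in that order (R = Rz(yaw) Ry(pitch) Rx(roll)).
In Python, from station import arm gives the robot as it stands.
- The arm moves only by the tool move_arm, never from a script. Its argument "deltas" is a list of rows, each a list of 6 numbers: the shift along the world's x, y, z in mm, then the turn, a rotation vector about the world's x, y, z in degrees. In form: [[tx, ty, tz, ax, ay, az], ...]. A call has exactly 5 rows; each row shifts and turns the commanded pose from where the row before left it; what a row does not reach is not made up. A row lasts 1/12 s, in which the tool goes at most 41.7 mm and 7.16 degrees, less where a joint would pass 70% of its speed; a pose out of reach is approached as far as the arm can. A call with a gripper value outside its range is refused whole. "claw" is the closure in counts, from 0 (fully open) to 255 (shut), set as the call begins (left out, the last holds). The fingers move at their own pace and stop on an object; "squeeze" is the grip in N (left out, the last holds). Time passes only in rows, so rows that do not move let the fingers close, or fill a call up. It gives the time, the measured TCP pose, the force and the opening at its end, in the units of the state.
- arm.get_state(): the state, without advancing time (a new reading comes with each control period).
- arm.grab_frame(name): name is "scene" or "top" or "wrist"; returns the picture (400x640x3 uint8, red, green, blue); there is no depth.
- arm.calibration(name): a dict with "intrinsics" (3x3 intrinsics, pixels), "T" (4x4, takes a point from camera to world coordinates); the wrist camera has in their place "mount" (4x4, takes a point from camera to tool coordinates, whose origin is the TCP and whose axes are the flange's). Camera axes: x right, y up, looking along -z (the intrinsics and any distortion apply to the point x, -y, -z); pixel columns grow to the right and rows downward; lengths in m; the calibration is good to about 2 mm. A picture is of the moment at which its call begins: read the wrist's pose just before it. calibration takes no time and is no camera call.
- arm.job_done(): hands the job in, once; it reports no verdict.
Trained networks look in the newest picture that a camera, given by its name, has taken for a name from the list of things; names that differ only in an ending like _2 or _b are one class to them, and where a whole thing is asked for, a point or a joint stands for the part that bears it (a point fixed in the world has none). Each returns a list of dicts, best first, with "score" (0 to 1); they miss things now and then, are a little off and sometimes report something else, mostly with a low value. They report only what shows in the picture. A call takes as long as a camera call. They do not tell look-alikes from the thing itself.
- arm.spot_in(thing, camera): "xy" ([column, row] in pixels, amid what is visible of it).
- arm.masks_of(thing, camera): "pixels" (400x640 bool, what is visible of it) and "xy" ([column, row] in pixels, amid what is visible of it).
- arm.spot_point(thing, camera): "xy" ([column, row] in pixels: a listed point, or the origin of a listed thing).
The state is a dict: "t": time; "q": joint angles; "qd": joint speeds; "joint_efforts": joint torques, N m; "eef_pos": TCP position; "ee_rot": TCP orientation; "force": force on the tool from outside, world axes, zero at the start; "moment": the same for the moment, N m; "width": finger opening in m.
Only numpy, scipy, OpenCV 4.12 (cv2) and the standard library are available. Lean on these libraries where they do the work, as an engineer would, in place of code of your own. Each camera call takes 0.05 s, during which the arm holds its last target. There are 200 camera calls.

## Task

Open the clamp so that the lamp housing can be taken out later: with a fingertip press the orange release all the way down so that it stays down, then push the blue jaw by the front of its yellow push plate all the way back against its end stop. Only press and push, never pinch the push plate or touch its black back; leave the lamp housing standing where it is, and everything else on the worktop too. Finish clear of everything.

Things in the scene. Friction and masses are not known exactly. Their poses are not given: they have to be found in the camera images.
- release (a joint): the orange release, m: 0 = up (locked), 0.008 = fully down. It slides straight down with about 3 N of friction, has no spring and stays where it is left. Its pawl is clear of the ratchet teeth from 0.005 on; press it to the bottom, where it stops hard
- jaw (a joint): how far the blue jaw stands from fully closed, m: grows as it opens, hard end stop at 0.085. It starts between about 0.003 and 0.027. While the release is up the ratchet locks the jaw (about 2 mm of play); with the release down it slides with about 2.5 N of friction and stays where it is left
- release_top (a point): centre of the top of the orange release (24 mm along the slide, 30 mm across), 64 mm above the worktop when up, 56 mm when down, flat. It rides on the blue jaw carriage, whose top is 52 mm (its jaw plate 56 mm) above the worktop. Its x axis points the way the jaw opens, z up
- push_face (a point): point on the middle of the front face of the yellow push plate, 75 mm above the worktop, 43 mm behind the centre of the release. The plate stands upright across the carriage, 92 mm wide, from 50 to 97 mm above the worktop, and moves with the jaw. Its x axis points the way the jaw opens (into the plate), z up: push along +x. Behind the carriage nothing stands higher than 60 mm above the worktop on the clamp
- push_back: black rubber backing on the rear of the yellow push plate, 92 mm wide, 4 mm thick, its rear face 11.5 mm behind the front face of the plate; must not be touched. Its origin is not on it: it lies at worktop height below the closing face of the jaw
- housing_mid (a point): centre, half-way up, of the loose black open lamp housing standing in the clamp between fixed and sliding jaw: cup 90 mm across, 55 mm high, its rim 63 mm above the worktop, a green cell inside. It must stay where it is
- cell: loose rechargeable cell, light green, lying on the worktop beside the clamp; cylinder 14.4 mm thick, 50 mm long, along its own x; origin at the middle of its underside. Bystander
- lamp_lid: loose lamp lid lying flat beside the clamp: black disc 92 mm across, 11 mm high, with a dark solar panel on top; origin at the centre of its underside. Bystander
- driver: red-handled screwdriver about 170 mm long lying on the worktop beyond the clamp, along its own x; origin on its underside. Bystander
- screw_jar: glass screw jar with steel cap, 60 mm across, 75 mm high, to the right; origin at the centre of its underside. Bystander
- mug: white mug, 80 mm across, 95 mm high, to the right; origin at the centre of its underside. Bystander
- meter: yellow multimeter lying flat, 150 x 78 x 36 mm, to the left; origin at the centre of its underside. Bystander
Not all that is in view belongs to the job. What is meant by the part that bears housing_mid is not pink, and is the larger of those in its own colour.

How it is judged:
On the way, in this order (a step that is already met when the one before it is completed fails the run):
1. the release is pressed down while the jaw is still close to the housing (value of joint release above 0.006 m and value of joint jaw below 0.045 m), for 0.1 s.
2. the jaw is pushed back to its end stop (value of joint jaw above 0.081 m), for 0.1 s.
At the end, for the whole second after the job is handed in: The jaw stands still within 4 mm of its end stop (joint above 0.081 m), the release is down (above 6 mm of its 8 mm), the housing stands upright within 12 mm of where it started, and every bystander lies within 20 mm of its start (value of joint jaw above 0.081 m and velocity of joint jaw between -0.005 and 0.005 m/s and value of joint release above 0.006 m and distance of housing_mid from where it was at the start of the episode below 0.012 m and angle between housing_mid's own z axis and vertical below 0.1 rad and distance of each of cell, lamp_lid, driver, screw_jar, mug, meter from where it was at the start of the episode below 0.02 m); the robot touches nothing.
It fails at once if the housing is lifted, pushed away (over 12 mm) or tipped (distance of housing_mid from where it was at the start of the episode above 0.012 m or angle between housing_mid's own z axis and vertical above 0.15 rad).
It fails at once if the push plate is pinched or pulled: the black backing is touched with more than 0.5 N (contact force between the fingers and push_back above 0.5 N).
It fails at once if a bystander is moved by more than 20 mm (distance of any of cell, lamp_lid, driver, screw_jar, mug, meter from where it was at the start of the episode above 0.02 m).
It also fails if it takes over 32 s, if anything falls off the work surface, if the arm or the gripper's body presses on something with over 40 N, if the wrist force passes 120 N, or if a joint passes its speed limit or range.

## Working session

There is one attempt and no reset: what is moved stays moved. The work goes in short steps, Python scripts to look and compute and a tool call to move; the robot and the scene stay as the last step left them, time stands still between calls to the robot, and variables do not carry over. Pictures are saved under pics/ and viewed, about 8 in all and at most 12, crops included, and the job is handed in when it is done.

Besides the shell and the picture viewer there is one more tool, called after "Call:" as name(argument=value, ...) on one line, values as JSON. move_arm: Moves the arm, as the interface text tells. Its arguments: {"type":"object","properties":{"deltas":{"type":"array","items":{"type":"array","items":{"type":"number"}}},"claw":{"type":"number"},"squeeze":{"type":"number"}},"required":["deltas"]}

```bash
mkdir -p pics; cat > h.py <<'E'
import numpy as np, cv2
from station import arm
from scipy.spatial.transform import Rotation as R
def camT(name):
    c=arm.calibration(name); K=np.array(c["intrinsics"])
    if "T" in c: return K,np.array(c["T"]),c
    s=arm.get_state(); T=np.eye(4); T[:3,:3]=R.from_euler("xyz",s["ee_rot"]).as_matrix() if len(s["ee_rot"])==3 else np.array(s["ee_rot"]); T[:3,3]=s["eef_pos"]
    return K,T@np.array(c["mount"]),c
def ray(K,T,xy):
    d=np.linalg.inv(K)@[xy[0],xy[1],1]; d=np.array([d[0],-d[1],-d[2]])
    d=T[:3,:3]@d; return T[:3,3],d/np.linalg.norm(d)
def atz(K,T,xy,z):
    o,d=ray(K,T,xy); return o+d*(z-o[2])/d[2]
def proj(K,T,p):
    q=np.linalg.inv(T)@np.append(p,1); u=K@[q[0],-q[1],-q[2]]; return u[:2]/u[2]
def tri(rs):
    A=sum(np.eye(3)-np.outer(d,d) for o,d in rs); b=sum((np.eye(3)-np.outer(d,d))@o for o,d in rs); return np.linalg.solve(A,b)
def grab(name,f):
    K,T,c=camT(name); im=arm.grab_frame(name); cv2.imwrite("pics/"+f,im[:,:,::-1]); return K,T,c
E
python3 - <<'E'
from h import *
s=arm.get_state(); print(s, arm.tcp_to_grasp)
for n in("scene","top","wrist"):
    K,T,c=grab(n,n+"0.png"); print(n,[k for k in c],np.round(T,3).tolist(),{k:v for k,v in c.items() if k not in("T","mount")})
    for th in("release_top","push_face","housing_mid"):
        print(th,[(np.round(r["xy"],1).tolist(),round(r["score"],2)) for r in arm.spot_point(th,n)][:4])
a=[cv2.imread(f"pics/{n}0.png") for n in("scene","top")]
cv2.imwrite("pics/a.png",cv2.resize(np.vstack(a),(480,600)) if 0 else np.vstack(a)[:, :][:,:])
E
```

```text
{'t': 0.0, 'q': array([-1.02289454e+00,  3.59421474e-01,  1.10928706e-02, -3.62654382e-04,
       -1.22410607e+00, -2.88096706e-01]), 'qd': array([-0.00048334, -0.00128581, -0.00074801,  0.00103224,  0.00026258,
       -0.00067734]), 'joint_efforts': array([ 1.04900992e-03, -5.82720709e+01,  2.93060321e+01,  6.99753106e+00,
        6.84678686e-03, -1.65378224e-04]), 'eef_pos': array([ 0.17335947, -0.6521723 ,  0.40371262]), 'ee_rot': array([ 3.13992496e+00, -1.38679920e-04, -2.88191097e+00]), 'force': array([-0.65773008, -0.5592547 ,  0.36084275]), 'moment': array([ 0.0407744 ,  0.02705202, -0.04999106]), 'width': 0.08725614725986118} 0.1593
scene ['intrinsics', 'T'] [[0.6, -0.576, 0.555, 1.246], [0.8, 0.431, -0.418, -0.491], [0.001, 0.694, 0.72, 0.925], [0.0, 0.0, 0.0, 1.0]] {'intrinsics': array([[375.5025109 ,   0.        , 316.33717933],
       [  0.        , 375.5025109 , 197.51949674],
       [  0.        ,   0.        ,   1.        ]])}
release_top [([294.9, 184.2], 0.6)]
push_face [([280.5, 186.6], 0.56)]
housing_mid [([322.0, 194.6], 0.91), ([370.5, 186.4], 0.78), ([359.3, 220.5], 0.72)]
top ['intrinsics', 'T'] [[0.083, 0.973, -0.216, 0.393], [-0.997, 0.08, -0.018, -0.006], [-0.0, 0.216, 0.976, 1.038], [0.0, 0.0, 0.0, 1.0]] {'intrinsics': array([[377.69088662,   0.        , 313.76628866],
       [  0.        , 377.69088662, 204.23613838],
       [  0.        ,   0.        ,   1.        ]])}
release_top [([326.0, 246.2], 0.6)]
push_face [([336.9, 257.3], 0.69)]
housing_mid [([237.9, 198.1], 0.73), ([290.7, 176.9], 0.67), ([294.9, 223.4], 0.56)]
wrist ['intrinsics', 'mount'] [[-0.257, -0.935, -0.246, 0.108], [0.966, -0.249, -0.065, -0.669], [-0.0, -0.254, 0.967, 0.385], [0.0, 0.0, 0.0, 1.0]] {'intrinsics': array([[357.00948605,   0.        , 324.74208762],
       [  0.        , 357.00948605, 200.35371812],
       [  0.        ,   0.        ,   1.        ]])}
release_top []
push_face []
housing_mid []
```

View pics/scene0.png

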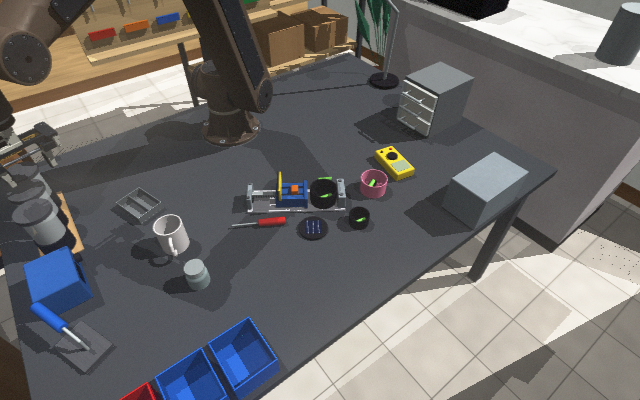

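View pics/top0.png

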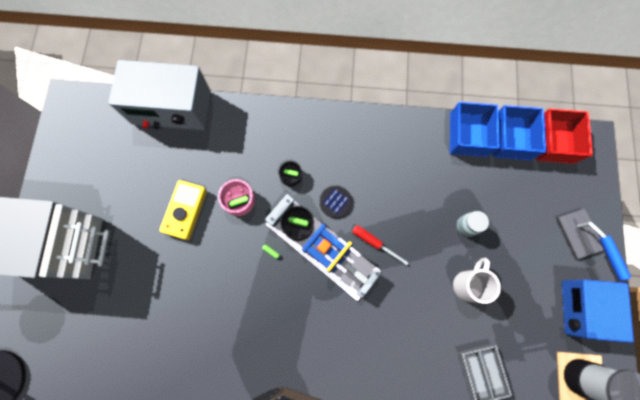

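```bash
python3 - <<'E'
from h import *
P={"release_top":((294.9,184.2),(326,246.2),.064),"push_face":((280.5,186.6),(336.9,257.3),.075),"hous":((322,194.6),(294.9,223.4),.036)}
Ks,Ts,_=camT("scene");Kt,Tt,_=camT("top")
for n,(a,b,z) in P.items():
    print(n,tri([ray(Ks,Ts,a),ray(Kt,Tt,b)]).round(4),atz(Ks,Ts,a,z).round(4),atz(Kt,Tt,b,z).round(4))
for a in ((322,194.6),(370.5,186.4),(359.3,220.5)): print(atz(Ks,Ts,a,.036).round(3))
for a in ((237.9,198.1),(290.7,176.9),(294.9,223.4)): print(atz(Kt,Tt,a,.036).round(3))
E
```

```text
release_top [ 0.5014 -0.0238  0.078 ] [ 0.4914 -0.0117  0.064 ] [ 0.5004 -0.0284  0.064 ]
push_face [ 0.4744 -0.0577  0.0665] [ 0.4824 -0.0614  0.075 ] [ 0.4734 -0.0578  0.075 ]
hous [0.5569 0.056  0.0282] [0.5615 0.0476 0.036 ] [0.5577 0.0589 0.036 ]
[0.561 0.048 0.036]
[0.629 0.203 0.036]
[0.72  0.072 0.036]
[0.614 0.22  0.036]
[0.686 0.083 0.036]
[0.558 0.059 0.036]
```

The scene view shows the clamp with the black housing at (322,193). The look-alikes are the small black cup at (359,218) and the pink cup at (373,183). In the top view the housing is at (297,222), the small cup at (290,174) and the pink cup at (236,197). By the description, I choose the larger black one in the clamp. The release is at top (325,246), the yellow plate at top (340,256), and the jaw opens toward lower right in the top view. Next I move the wrist camera over the clamp with the fingers shut.

Call:
move_arm(deltas=[[16,30,0,0,0,2],[16,30,0,0,0,2],[16,30,0,0,0,2],[16,30,0,0,0,2],[16,30,0,0,0,2]], claw=255)

```text
t: 1.02
eef_pos: [0.2537, -0.501, 0.4047]
ee_rot: [-3.141, 0.0, -2.706]
force: [0.8, 0.8, -0.1]
width: 0.06
```

Call:
move_arm(deltas=[[16,30,0,0,0,2],[16,30,0,0,0,2],[16,30,0,0,0,2],[16,30,0,0,0,2],[16,30,0,0,0,2]])

```text
t: 1.43
eef_pos: [0.3337, -0.3508, 0.405]
ee_rot: [-3.141, 0.0, -2.531]
force: [1.4, -0.4, -0.4]
width: 0.0263
```

Call:
move_arm(deltas=[[16,30,0,0,0,2],[16,30,0,0,0,2],[16,30,0,0,0,2],[16,30,0,0,0,2],[16,30,0,0,0,2]])

```text
t: 1.85
eef_pos: [0.4137, -0.2007, 0.4051]
ee_rot: [-3.141, 0.001, -2.356]
force: [1.6, 0.1, 0.3]
width: 0.0005
```

Call:
move_arm(deltas=[[16,30,0,0,0,2],[16,30,0,0,0,2],[16,30,0,0,0,2],[16,30,0,0,0,2],[0,0,0,0,0,0]])

```text
t: 2.27
eef_pos: [0.4797, -0.0786, 0.4049]
ee_rot: [-3.14, 0.001, -2.213]
force: [0.7, -0.8, 0.0]
width: 0.0005
```

```bash
cat > look.py <<'E'
from h import *
import sys
tag=sys.argv[1]; K,T,c=grab("wrist",tag+".png"); s=arm.get_state(); print(s["t"],s["eef_pos"].round(4),s["ee_rot"].round(4),s["force"].round(2),s["width"])
for th,z in(("release_top",.064),("push_face",.075),("housing_mid",.036)):
    for r in arm.spot_point(th,"wrist")[:3]: print(th,np.round(r["xy"],1),round(r["score"],2),atz(K,T,r["xy"],z).round(4))
np.savez(tag,K=K,T=T)
E
python3 look.py w1
```

```text
2.3167 [ 0.4785 -0.0801  0.4047] [-3.1414e+00  3.0000e-04 -2.2146e+00] [-1.15 -0.45 -0.28] 0.0008454530332463134
push_face [345.8 202.8] 0.55 [ 0.475  -0.0544  0.075 ]
```

View pics/w1.png

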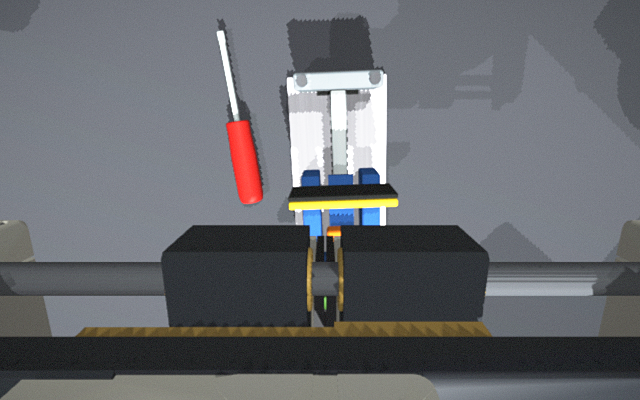

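The wrist view shows the rail vertical in the image at cols 290–386, the yellow plate at about (343,205) with its black back above it, and the driver at left. The release is mostly hidden by the fingers at (333,231). I shift toward the housing so that the release is uncovered.

Call:
move_arm(deltas=[[14,16,0,0,0,0],[14,16,0,0,0,0],[14,16,0,0,0,0],[14,16,0,0,0,0],[0,0,0,0,0,0]])

```text
t: 2.88
eef_pos: [0.5361, -0.016, 0.4043]
ee_rot: [-3.141, 0.0, -2.218]
force: [-0.8, 0.0, 0.4]
width: 0.0004
```

```bash
python3 look.py w2
```

```text
2.9333 [ 0.535  -0.0169  0.4041] [ 3.1412e+00 -7.0000e-04 -2.2176e+00] [-0.69  0.61 -0.02] 0.00044717678213394694
release_top [348.7 157.2] 0.94 [ 0.5051 -0.0221  0.064 ]
push_face [349.8 109.7] 0.65 [ 0.4805 -0.0555  0.075 ]
housing_mid [347.9 241. ] 0.58 [0.5582 0.0523 0.036 ]
```

View pics/w2.png

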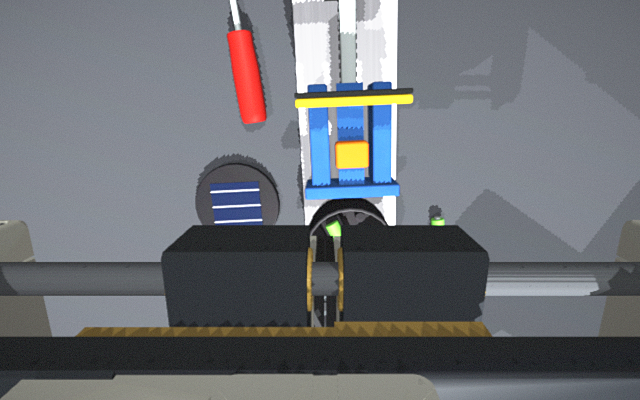

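The release is the orange block at (351,155), the jaw plate is at row 187, the plate front is at row 100, and the housing rim is just below at (348,225). I take a second, lower and sideways view to triangulate.

Call:
move_arm(deltas=[[-8,6,-15,0,0,0.5],[-8,6,-15,0,0,0.5],[-8,6,-15,0,0,0.5],[-8,6,-15,0,0,0.5],[0,0,0,0,0,0]])

```text
t: 3.5
eef_pos: [0.499, 0.0054, 0.3422]
ee_rot: [3.138, -0.003, -2.184]
force: [-0.6, -0.3, -0.4]
width: 0.0008
```

```bash
python3 look.py w3; python3 - <<'E'
from h import *
V=[]
for t in("w2","w3"):
    d=np.load(t+".npz"); im=cv2.imread(f"pics/{t}.png"); h=cv2.cvtColor(im,cv2.COLOR_BGR2HSV)
    o={}
    for n,lo,hi in(("org",(8,150,150),(20,255,255)),("yel",(22,150,120),(32,255,255))):
        m=cv2.inRange(h,lo,hi); m[222:]=0
        k,l,s,c=cv2.connectedComponentsWithStats(m); i=1+np.argmax(s[1:,4]); 
        r=cv2.minAreaRect(np.argwhere(l==i)[:,::-1].astype(np.float32)); b=cv2.boxPoints(r)
        o[n]=(c[i],b); print(t,n,s[i],c[i].round(1),b.round(1).tolist())
    V.append((d["K"],d["T"],o))
# orange centre
print("org tri",tri([ray(K,T,o["org"][0]) for K,T,o in V]).round(4),[atz(K,T,o["org"][0],.064).round(4) for K,T,o in V])
# yellow: the long ends of the lower (front) edge
for K,T,o in V:
    b=o["yel"][1]; b=b[np.argsort(b[:,0])]; l=b[:2][np.argmin(b[:2,1])]; r=b[2:][np.argmin(b[2:,1])]
    for z in(.097,): 
        L,Rr=atz(K,T,l,z),atz(K,T,r,z); w=Rr-L; print("yel top edge",L.round(4),Rr.round(4),np.linalg.norm(w).round(4),"slide yaw",np.arctan2(w[1],w[0])+np.pi/2-2*np.pi)
    b=o["org"][1]; print("org box@.064",[atz(K,T,p,.064)[:2].round(4).tolist() for p in b])
E
```

```text
3.55 [0.5003 0.0053 0.3439] [ 3.1402e+00 -1.9000e-03 -2.1836e+00] [0.15 0.16 0.25] 0.0004560396212833354
release_top [297.7 173.3] 0.71 [ 0.5028 -0.0229  0.064 ]
push_face [296.  115.8] 0.93 [ 0.4786 -0.0565  0.075 ]
w2 org [335 140  34  28 140] [350.  146.6] [[334.3999938964844, 141.39999389648438], [367.70001220703125, 139.1999969482422], [369.29998779296875, 164.89999389648438], [336.0, 167.10000610351562]]
w2 yel [ 295   94  118   14 1054] [354.2 100.3] [[294.70001220703125, 98.0999984741211], [411.8999938964844, 93.4000015258789], [412.29998779296875, 102.80000305175781], [295.1000061035156, 107.5]]
w3 org [279 156  41  33 270] [297.9 162.2] [[279.0, 156.0], [319.0, 156.0], [319.0, 188.0], [279.0, 188.0]]
w3 yel [ 220  102  149   13 1642] [293.  108.1] [[219.89999389648438, 103.0999984741211], [368.0, 102.0], [368.1000061035156, 113.30000305175781], [220.0, 114.5]]
org tri [ 0.4986 -0.0288  0.0594] [array([ 0.4986, -0.029 ,  0.064 ]), array([ 0.4978, -0.0294,  0.064 ])]
yel top edge [ 0.5105 -0.0893  0.097 ] [ 0.4361 -0.0375  0.097 ] 0.0907 slide yaw -2.179043377828716
org box@.064 [[0.507, -0.0412], [0.4822, -0.0248], [0.4943, -0.0051], [0.5196, -0.0217]]
yel top edge [ 0.5105 -0.0887  0.097 ] [ 0.4362 -0.0373  0.097 ] 0.0904 slide yaw -2.176477499867973
org box@.064 [[0.5064, -0.041], [0.4826, -0.0243], [0.4964, -0.0049], [0.5207, -0.022]]
```

```bash
python3 -c "
import cv2;a=cv2.imread('pics/w3.png')[0:240,240:560];cv2.imwrite('pics/c3.png',cv2.resize(a,None,fx=2.4,fy=2.4))"
```

```text
(no output)
```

View pics/c3.png

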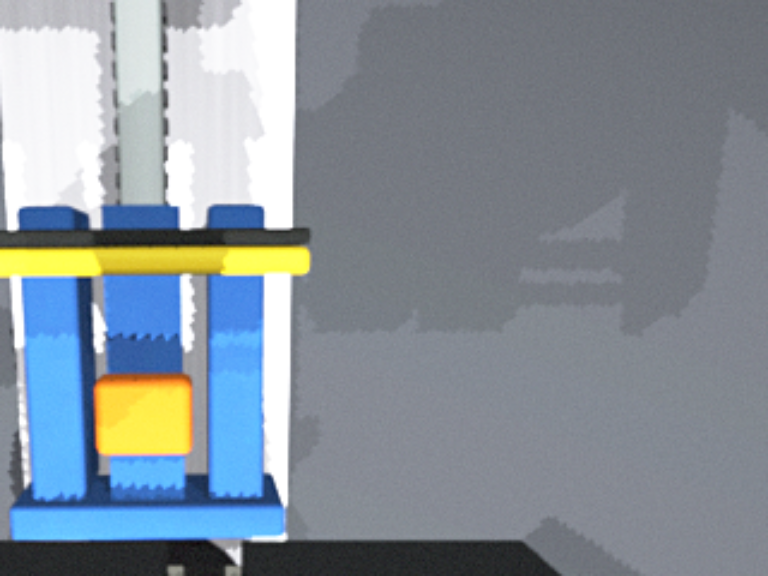

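Both views agree. The release is at (0.502,-0.023) and the slide yaw is -2.178 (direction [-0.571,-0.821]). The plate sits about 43 mm behind the release, as described. Now I move above the release and go down.

Call:
move_arm(deltas=[[0.5,-7,-4,0,0,0.3],[0.5,-7,-4,0,0,0],[0.5,-7,-4,0,0,0],[0.5,-7,-4,0,0,0],[0,0,-14,0,0,0]])

```text
t: 4.12
eef_pos: [0.504, -0.0238, 0.3155]
ee_rot: [-3.14, 0.002, -2.179]
force: [1.1, 1.3, 0.0]
width: 0.0002
```

Call:
move_arm(deltas=[[0,0,-15,0,0,0],[0,0,-15,0,0,0],[0,0,-15,0,0,0],[0,0,-13,0,0,0],[0,0,0,0,0,0]])

```text
t: 4.53
eef_pos: [0.5024, -0.0233, 0.2539]
ee_rot: [3.138, -0.004, -2.18]
force: [-1.0, -0.2, -0.1]
width: 0.0007
```

```bash
python3 look.py w4; python3 - <<'E'
from h import *
K,T,_=grab("scene","s4.png")
s=arm.get_state(); tip=s["eef_pos"]-[0,0,.178]; print("tip",tip, "force",s["force"],"px",proj(K,T,tip))
a=cv2.imread("pics/s4.png")[120:260,200:400]; b=cv2.imread("pics/w4.png"); a=cv2.resize(a,(640,448),interpolation=cv2.INTER_CUBIC); cv2.imwrite("pics/c4.png",a)
E
```

```text
4.5833 [ 0.5029 -0.0231  0.2553] [ 3.1396e+00 -2.7000e-03 -2.1792e+00] [0.26 0.1  0.62] 0.0002227627298057449
push_face [331.7 168.4] 0.78 [ 0.476  -0.0551  0.075 ]
tip [ 0.50380507 -0.02246437  0.07951128] force [-0.43000867  0.21121152  1.11385716] px [294.13649326 184.27006821]
```

View pics/c4.png

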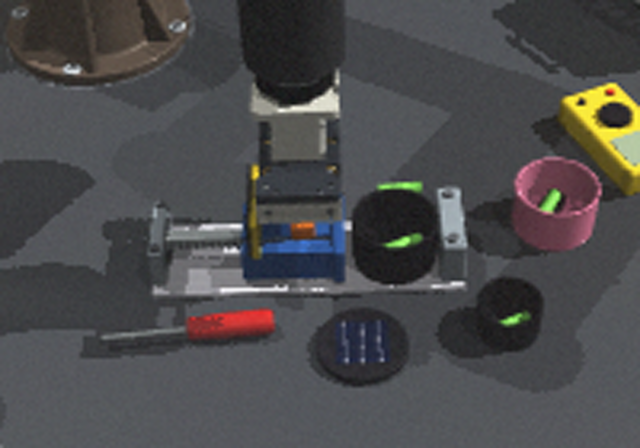

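View pics/w4.png

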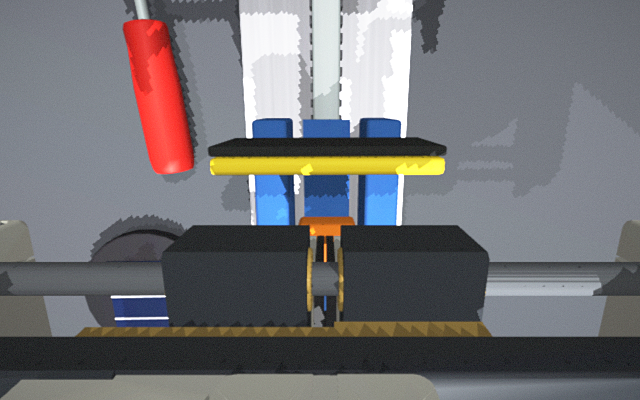

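The close views show the tip centred over the orange release: (302,231) in the crop, col 327 in the wrist view. It is well clear of the plate and the housing. Now I press.

Call:
move_arm(deltas=[[0,0,-8,0,0,0],[0,0,-5,0,0,0],[0,0,-3,0,0,0],[0,0,-2,0,0,0],[0,0,-2,0,0,0]])

```text
t: 5.2
eef_pos: [0.5035, -0.0222, 0.2366]
ee_rot: [-3.142, 0.0, -2.178]
force: [-0.2, 0.9, 3.2]
width: 0.0006
```

Call:
move_arm(deltas=[[0,0,-1,0,0,0],[0,0,-1,0,0,0],[0,0,-1,0,0,0],[0,0,0,0,0,0],[0,0,0,0,0,0]])

```text
t: 5.62
eef_pos: [0.5035, -0.0223, 0.2343]
ee_rot: [-3.141, 0.0, -2.178]
force: [-1.8, 1.8, 9.0]
width: 0.0001
```

Call:
move_arm(deltas=[[0,0,-1,0,0,0],[0,0,-1,0,0,0],[0,0,-1,0,0,0],[0,0,0,0,0,0],[0,0,0,0,0,0]])

```text
t: 6.03
eef_pos: [0.5041, -0.0219, 0.2339]
ee_rot: [-3.139, 0.002, -2.177]
force: [-10.9, 5.0, 36.4]
width: 0.0005
```

Hard stop reached: 36 N with no further travel, tip at 56 mm. I lift straight up and then push along [-0.571,-0.821].

Call:
move_arm(deltas=[[0,0,6,0,0,0],[0,0,8,0,0,0],[0,0,0,0,0,0],[-4,-5.75,0,0,0,0],[-4.56,-6.57,0,0,0,0]])

```text
t: 6.45
eef_pos: [0.4944, -0.035, 0.2441]
ee_rot: [3.141, -0.001, -2.178]
force: [0.0, -0.1, -0.5]
width: 0.0003
```

Call:
move_arm(deltas=[[-2.85,-4.1,0,0,0,0],[-2.85,-4.1,0,0,0,0],[-2.28,-3.28,0,0,0,0],[-2.28,-3.28,0,0,0,0],[-2.28,-3.28,0,0,0,0]])

```text
t: 6.87
eef_pos: [0.4822, -0.0529, 0.2445]
ee_rot: [-3.142, 0.001, -2.179]
force: [1.5, 3.0, -2.3]
width: 0.0006
```

Call:
move_arm(deltas=[[-2.28,-3.28,0,0,0,0],[-2.28,-3.28,0,0,0,0],[-2.28,-3.28,0,0,0,0],[-2.28,-3.28,0,0,0,0],[-2.28,-3.28,0,0,0,0]])

```text
t: 7.28
eef_pos: [0.4708, -0.0693, 0.2447]
ee_rot: [-3.141, 0.0, -2.178]
force: [1.3, 2.4, -1.9]
width: 0.0009
```

```bash
python3 look.py w5; python3 - <<'E'
from h import *
K,T,_=grab("scene","s5.png")
a=cv2.resize(cv2.imread("pics/s5.png")[130:250,200:380],(600,400),interpolation=cv2.INTER_CUBIC); b=cv2.resize(cv2.imread("pics/w5.png")[:250,100:540],(352,200))
b=cv2.copyMakeBorder(b,0,0,0,248,cv2.BORDER_CONSTANT); cv2.imwrite("pics/c5.png",np.vstack([a,b]))
E
```

```text
7.3333 [ 0.4703 -0.0698  0.2447] [ 3.1416e+00 -2.0000e-04 -2.1785e+00] [ 1.07  1.1  -0.94] 0.000540105344955338
release_top [324.5 306. ] 0.44 [ 0.4884 -0.0448  0.064 ]
push_face [329.3 242.3] 0.66 [ 0.4645 -0.0754  0.075 ]
housing_mid [327.5 241.8] 0.5 [ 0.4735 -0.0633  0.036 ]
```

View pics/c5.png

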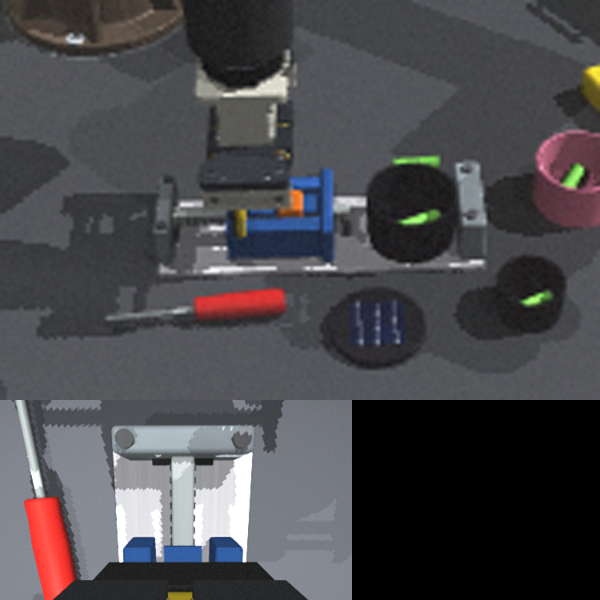

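The jaw has left the housing and slides with about 3 N, the release stays down, and the housing and bystanders are in place. I keep pushing until the stop.

Call:
move_arm(deltas=[[-2.28,-3.28,0,0,0,0],[-2.28,-3.28,0,0,0,0],[-2.28,-3.28,0,0,0,0],[-2.28,-3.28,0,0,0,0],[-2.28,-3.28,0,0,0,0]])

```text
t: 7.95
eef_pos: [0.4594, -0.0858, 0.2448]
ee_rot: [-3.141, 0.0, -2.178]
force: [2.2, 2.2, -1.2]
width: 0.0006
```

Call:
move_arm(deltas=[[-2.28,-3.28,0,0,0,0],[-2.28,-3.28,0,0,0,0],[-2.28,-3.28,0,0,0,0],[-1.71,-2.46,0,0,0,0],[-1.71,-2.46,0,0,0,0]])

```text
t: 8.37
eef_pos: [0.4492, -0.1006, 0.2448]
ee_rot: [-3.141, 0.0, -2.178]
force: [2.4, 1.5, -0.8]
width: 0.0003
```

Call:
move_arm(deltas=[[-1.14,-1.64,0,0,0,0],[-1.14,-1.64,0,0,0,0],[-1.14,-1.64,0,0,0,0],[-1.14,-1.64,0,0,0,0],[-1.14,-1.64,0,0,0,0]])

```text
t: 8.78
eef_pos: [0.4436, -0.1086, 0.2447]
ee_rot: [-3.141, 0.0, -2.178]
force: [3.6, 0.8, 1.4]
width: 0.0001
```

Call:
move_arm(deltas=[[-1.14,-1.64,0,0,0,0],[-1.14,-1.64,0,0,0,0],[-1.14,-1.64,0,0,0,0],[-1.14,-1.64,0,0,0,0],[0,0,0,0,0,0]])

```text
t: 9.2
eef_pos: [0.4396, -0.1141, 0.2448]
ee_rot: [-3.141, 0.004, -2.179]
force: [4.7, 13.1, -1.3]
width: 0.0001
```

Call:
move_arm(deltas=[[-1.14,-1.64,0,0,0,0],[-1.14,-1.64,0,0,0,0],[-0.57,-0.82,0,0,0,0],[-0.57,-0.82,0,0,0,0],[0,0,0,0,0,0]])

```text
t: 9.62
eef_pos: [0.4385, -0.1155, 0.2449]
ee_rot: [-3.138, 0.012, -2.18]
force: [9.0, 45.8, -4.8]
width: 0.0004
```

End stop reached: about 46 N with no more travel. I back off the plate, then lift straight up.

Call:
move_arm(deltas=[[2.28,3.28,0,0,0,0],[2.28,3.28,0,0,0,0],[1.14,1.64,0,0,0,0],[0,0,10,0,0,0],[0,0,15,0,0,0]])

```text
t: 10.03
eef_pos: [0.4396, -0.1122, 0.2682]
ee_rot: [3.137, -0.004, -2.179]
force: [0.7, -0.3, 0.2]
width: 0.0006
```

Call:
move_arm(deltas=[[0,0,25,0,0,0],[0,0,30,0,0,0],[4,6,30,0,0,0],[8,12,20,0,0,0],[8,12,10,0,0,0]])

```text
t: 10.45
eef_pos: [0.4608, -0.0824, 0.3873]
ee_rot: [-3.14, 0.001, -2.18]
force: [0.2, -0.3, 0.0]
width: 0.0003
```

Call:
move_arm(deltas=[[8,12,0,0,0,0],[8,12,0,0,0,0],[4,6,0,0,0,0],[0,0,0,0,0,0],[0,0,0,0,0,0]])

```text
t: 10.87
eef_pos: [0.481, -0.0516, 0.3832]
ee_rot: [3.139, -0.002, -2.178]
force: [-0.1, 0.1, 0.6]
width: 0.0005
```

```bash
python3 look.py w6; python3 - <<'E'
from h import *
d=np.load("w6.npz"); im=cv2.imread("pics/w6.png"); h=cv2.cvtColor(im,cv2.COLOR_BGR2HSV)
m=cv2.inRange(h,(22,150,80),(32,255,255)); m[222:]=0
k,l,s,c=cv2.connectedComponentsWithStats(m); i=1+np.argmax(s[1:,4]); b=cv2.boxPoints(cv2.minAreaRect(np.argwhere(l==i)[:,::-1].astype(np.float32)))
b=b[np.argsort(b[:,0])]; e=[atz(d["K"],d["T"],q[np.argmin(q[:,1])],.097) for q in(b[:2],b[2:])]
mid=(e[0]+e[1])/2; print(s[i],np.round(e,4),"jaw travel",(mid-[.4733,-.0632,.097])@[-.571,-.821,0])
grab("scene","s6.png"); grab("top","t6.png")
for cam,a,bb in(("scene","scene0","s6"),("top","top0","t6")):
    pass
a=cv2.resize(cv2.imread("pics/s6.png")[130:250,200:420],(640,349),interpolation=cv2.INTER_CUBIC); b=cv2.resize(im[:250],(640,250))
cv2.imwrite("pics/c6.png",np.vstack([a,b]))
E
```

```text
10.9167 [ 0.4809 -0.0519  0.3835] [ 3.1398e+00 -2.1000e-03 -2.1782e+00] [-1.   -0.61  0.63] 0.0003909713619374331
release_top [324.4 138.7] 0.78 [ 0.4567 -0.0866  0.064 ]
push_face [323.7  84.7] 0.84 [ 0.4331 -0.1215  0.075 ]
housing_mid [319.1 306.8] 0.5 [0.5601 0.0528 0.036 ]
[ 260   72  129   15 1775] [[ 0.4659 -0.1531  0.097 ]
 [ 0.3916 -0.1015  0.097 ]] jaw travel 0.07802671934083796
```

View pics/c6.png

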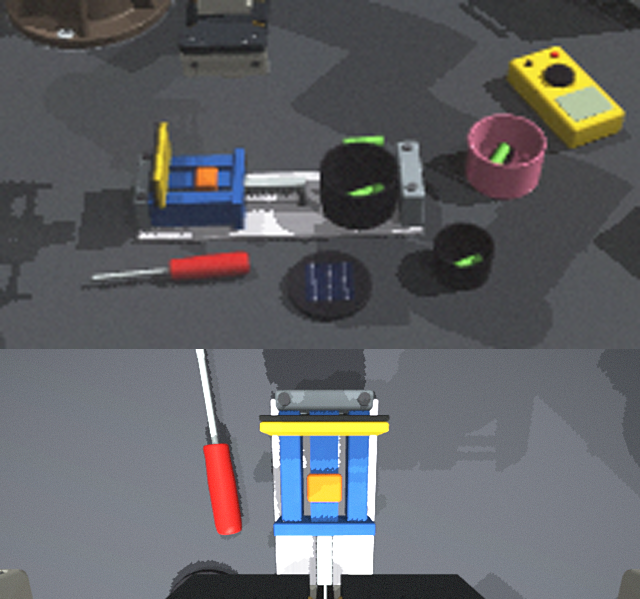

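The carriage stands against the end block, the release is down, the housing and bystanders look unmoved, and the arm is clear. I hand in now.

```bash
python3 -c "
from station import arm
s=arm.get_state();print(s['t'],s['force'].round(2),abs(s['qd']).max());arm.job_done()"
```

```text
11.1667 [-0.22 -0.36 -0.38] 0.002556466712288481
the job is handed in; nothing more can be done
```

The clamp is open and the job is handed in at about 11 s of the 32 s allowed; no verdict was reported.

- **Release:** I pressed it with the closed fingertips until it stopped hard, at 36 N with the tip 56 mm above the worktop. It did not come back up.
- **Jaw:** I pushed the front of the yellow plate until the jaw stopped hard at about 46 N. I then backed off, lifted straight up and moved clear.
- **Final views:** The carriage stands at its end block. The housing and bystanders look unmoved; I judged them by eye and did not measure them again. The arm was still and touching nothing.
- **Jaw travel:** It measured about 78 mm, which fits the 85 mm stop if the jaw started at about 3–7 mm open. I could not read the joint value directly, so that the jaw is past 81 mm rests on the hard stop and the final picture.
- **Disagreements:** The detection network's points for the release differed by 2–4 mm from my colour measurement, and some of its reports were wrong when the gripper hid the parts. For the press I used the colour measurement from two views.

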